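Snap a cast cap onto its spring-ball stud and hold it down

TASK

Lift the larger of the two cast caps out of its mould and press it, upright, down onto the stud of the steel stand until it snaps over the spring balls, then keep pressing until the sprung collar under it is fully down. Finish with the hand still on the cap, holding the collar down: do not let go. Leave the smaller cap, the jar, the screwdriver and the bin of bolts where they are.

Things in the scene. Friction and masses are not known exactly. Their poses are not given: they have to be found in the camera images.
- cap: the larger cast cap, grey plastic, about 60 g, upright in a mould. A hollow round skirt 40 mm in diameter, 37 mm high, open below; on it a solid round grip boss 26 mm in diameter, 28 mm high (total 65). Origin: centre of the rim's underside; z up. Inside: mouth 27 mm in diameter tapering to a 21 mm throat (5 to 9 mm above the rim), above it a 29 mm bore up to a ceiling 33 mm above the rim
- cap_grip (a point): point on the cap's axis inside its boss, 53 mm above the rim, 12 mm below the boss's top
- stand: fixed dark steel plate, 90 x 90 x 10 mm, with an upright steel stud at its centre. Origin: centre of the plate's underside, on the work surface; z up along the stud. The cap's taper meets the stud's balls when its rim is about 32 mm above this origin; passing them takes about 8 to 15 N, then at about 26 mm the force drops and the cap jumps down (click). Fully pressed, the rim is 16 mm above this origin
- stud_top (a point): centre of the stud's top, 47 mm above the stand's origin. The stud is 18 mm in diameter, tapered to 12 mm over its last 5 mm; four spring balls stick out of it to a diameter of 25 mm, centred 14 mm below this point
- collar (a joint): sprung steel collar, a ring 46 mm in outer diameter around the stud's foot; value = how far it is pushed down, 0 (up, its top 20 mm above the stand's origin) to 0.004 m (fully down, top at 16 mm). It takes 4 N to start and 12 N to push fully down, and springs back when let go
- mould_big: fixed aluminium block, 90 x 90 x 30 mm, open round cavity 43 mm in diameter and 16 mm deep in the middle of its top, holding the larger cap upright (the cap's rim 14 mm above the work surface, the boss's top at 79 mm). Origin: centre of its underside
- mould_small: the same block with a 33 mm cavity, holding the smaller cap. Origin: centre of its underside
- small_cap: smaller grey cast cap, skirt 30 mm in diameter, boss 20 mm, 52 mm high; stays in its mould. Origin: centre of its underside
- jar: glass jar with a brass-coloured lid, 70 mm in diameter, 100 mm high, beyond the work; leave alone. Origin: centre of its underside
- screwdriver: screwdriver with a black handle lying beyond the work; leave alone. Origin: underside, near its middle; x along it towards the tip
- bolt_bin: open grey plastic bin with bolts, 120 x 90 x 60 mm, to the robot's left; leave alone. Origin: centre of its underside
There are look-alikes about, which are no part of the job. Leave any brown or green look-alike of the cap alone.

How it is judged:
By the outcome, as a careful person would: the job done as asked, in the order asked, and still so for the second after the job is handed in, while the arm keeps its last pose, push and grip.
It also fails if it takes over 48 s, if anything falls off the work surface, if the arm or the gripper's body presses on something with over 40 N, if the wrist force passes 120 N, or if a joint passes its speed limit or range.

ROBOT

A 6-joint arm with a two-finger parallel gripper is mounted at the origin on the work surface. World frame = base frame: x ahead of the robot, y to its left, z up, the work surface at z = 0. Lengths are in m, angles in rad, forces in N, time in s.
With the tool pointing down it reaches from about 0.375 to 0.9 m from the base axis. Payload 3.1 kg.
Tool frame: the origin (TCP) lies midway between the tips of the shut fingers; the grasp point (between the pads) lies pinch_z behind it (pinch_z is the distance from the TCP to the grasp point, in m); y points along the fingers, z is the direction in which the jaws open and shut, and the axes are right-handed (so a half turn about y gives the same grasp; the last joint's range is limited). The gripper opens to 87 mm and grips with 3 to 60 N. Pads are 19 mm wide; open, the fingers measure 117 mm over their backs; the gripper's body (75 mm by 190 mm) begins 51 mm behind the grasp point.
Start: joints at [-1.518, 0.527, 1.433, -0, 1.181, -0.178], TCP at [0.144, -0.608, 0.223] pointing down, gripper open.
Joint ranges: [-3.08, 3.08], [-0.75, 2.2], [0.22, 2.44], [-1.43, 4.57], [0, 2.65], [-2.85, 2.85]. Speed limits (rad/s): [2.79, 2.79, 3.14, 3.14, 3.14, 3.14].

INTERFACE

Orientations are given as a unit quaternion [x, y, z, w].
In Python, from rig import get_obs, camera, hand_in, pinch_z gives the robot as it stands. The module is installed in compiled form; this text tells all that it offers.
- The arm moves only by the tool arm_command, never from a script. Its argument "plan" is a list of rows, each a list of 2 entries, a list of its own where there are three numbers: the shift along the world's x, y, z in units of 25 mm (1.0 is 25 mm), then the turn about the world's z in units of 5 degrees (1.0 is 5 degrees). A call has 1 to 5 rows; each row is the pose to reach, as a shift and turn from the pose commanded when the call began; what a row does not reach only later rows make up. A row lasts 1/10 s, in which the tool goes at most 50 mm and 8.59 degrees, less where a joint would pass 70% of its speed; a pose out of reach is approached as far as the arm can. A call with a gripper value outside its range is refused whole. "fingers" is the opening, from -1 (shut) to 1 (fully open), set as the call begins (left out, the last holds). The fingers move at their own pace and stop on an object; "force" is the grip in N (left out, the last holds). Time passes only in rows, so rows that repeat a pose let the fingers close. It gives the time, the measured TCP pose, the force and the opening at its end, in the units of the state.
- get_obs(): the state, without advancing time (a new reading comes with each control period).
- camera(name): name is "scene" or "top" or "wrist"; returns a dict with "pixels" (384x512x3 uint8, red, green, blue), "camera_matrix" (3x3 intrinsics, pixels), "R" (3x3) and "t" (3): a world point X has camera coordinates R X + t. Camera axes: x right, y down, z forward; pixel columns grow to the right and rows downward; lengths in m; the calibration is good to about 2 mm. A picture is of the moment at which its call begins. There is no depth.
- hand_in(): hands the job in, once; it reports no verdict.
The state is a dict: "time": time; "q": joint angles; "joint_velocities": joint speeds; "joint_torque": joint torques, N m; "position": TCP position; "tool_rot": TCP orientation; "ft_force": force on the tool from outside, world axes, zero at the start; "moment": the same for the moment, N m; "grip_width": finger opening in m.
Only numpy, scipy, OpenCV 4.12 (cv2) and the standard library are available. Lean on these libraries where they do the work, as an engineer would, in place of code of your own. Each camera call takes 0.05 s, during which the arm holds its last target.

## Working session

There is one attempt and no reset: what is moved stays moved. The work goes in short steps, Python scripts to look and compute and a tool call to move; the robot and the scene stay as the last step left them, time stands still between calls to the robot, and variables do not carry over. Pictures are saved under pics/ and viewed, and the job is handed in when it is done.

Besides the shell and the picture viewer there is one more tool, called after "Emit:" in YAML: its name, and indented under it one key for each argument. arm_command: Moves the arm, as the interface text tells. Its arguments: {"type":"object","properties":{"plan":{"type":"array"},"fingers":{"type":"number"},"force":{"type":"number"}},"required":["plan"]}

```bash
mkdir -p pics; python3 - <<'E'
from rig import *
import cv2,pickle
o=get_obs();print(o, pinch_z)
for n in("scene","top","wrist"):
    c=camera(n);pickle.dump(c,open(f"{n}0.pkl","wb"));cv2.imwrite(f"pics/{n}0.png",c["pixels"][:,:,::-1])
    print(n,c["camera_matrix"].tolist(),(-c["R"].T@c["t"]).tolist())
E
```

```text
{'time': 0.0, 'q': array([-1.51747313e+00,  5.28488466e-01,  1.43387971e+00, -1.05559087e-05,
        1.18140058e+00, -1.78463846e-01]), 'joint_velocities': array([ 4.93174844e-04, -2.30542041e-05, -8.81790797e-04, -2.50820963e-04,
        2.34420990e-04, -1.02671110e-03]), 'joint_torque': array([-6.10502630e-04, -4.40042102e+01, -1.76591331e+01,  6.32921909e-02,
        5.82708092e-02, -1.50316760e-04]), 'position': array([ 0.1435817 , -0.60753964,  0.22156512]), 'tool_rot': array([-0.08172247,  0.70313091, -0.70159475,  0.0818118 ]), 'ft_force': array([ 0.2535423 , -0.75105695,  0.51386859]), 'moment': array([ 0.03527321, -0.02409942, -0.05728095]), 'grip_width': 0.08664954453986036} 0.0187
scene [[414.29101549925605, 0.0, 251.6533754825493], [0.0, 414.29101549925605, 190.8417271110987], [0.0, 0.0, 1.0]] [1.283081699576725, -0.34503955430978617, 0.7745583854514466]
top [[433.445057927369, 0.0, 258.88243613824926], [0.0, 433.445057927369, 189.33027771940283], [0.0, 0.0, 1.0]] [0.4390652345343902, 0.09705193882680355, 1.23036777132645]
wrist [[276.07011282974145, 0.0, 257.23648605469856], [0.0, 276.07011282974145, 188.36486853177303], [0.0, 0.0, 1.0]] [0.216321811859773, -0.5916417434936577, 0.3851784718008893]
```

View pics/scene0.png

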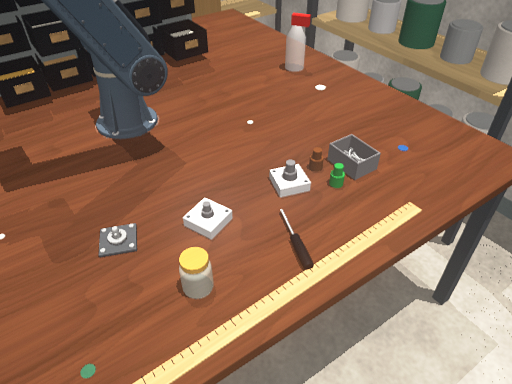

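View pics/top0.png

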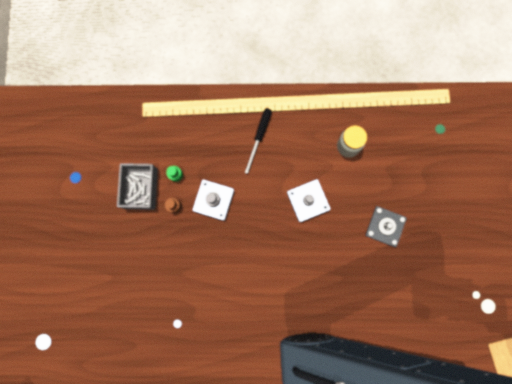

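View pics/wrist0.png

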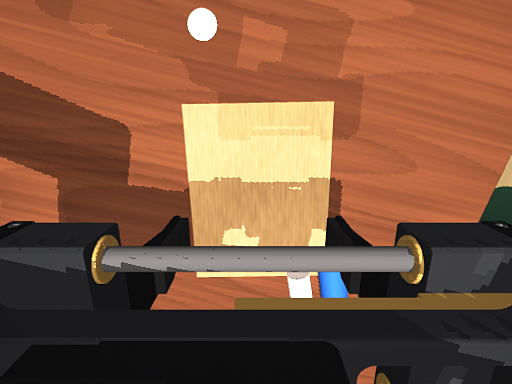

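```bash
cat > h.py <<'E'
import numpy as np,cv2,pickle
def onplane(c,px,z):
    K,R,t=c["camera_matrix"],c["R"],c["t"];C=-R.T@t
    d=R.T@np.linalg.solve(K,[px[0],px[1],1.]);return C+d*(z-C[2])/d[2]
def tri(cs,ps):
    A=np.zeros((3,3));b=np.zeros(3)
    for c,p in zip(cs,ps):
        C=-c["R"].T@c["t"];d=c["R"].T@np.linalg.solve(c["camera_matrix"],[p[0],p[1],1.]);d/=np.linalg.norm(d)
        M=np.eye(3)-np.outer(d,d);A+=M;b+=M@C
    return np.linalg.solve(A,b)
def proj(c,X):
    p=c["camera_matrix"]@(c["R"]@np.array(X)+c["t"]);return p[:2]/p[2]
E
python3 - <<'E'
from h import *
T=pickle.load(open("top0.pkl","rb"));S=pickle.load(open("scene0.pkl","rb"))
def crop(c,x,y,w,h,f): return cv2.resize(c["pixels"][y:y+h,x:x+w,::-1],None,fx=f,fy=f,interpolation=cv2.INTER_NEAREST)
a=np.hstack([crop(T,160,155,80,70,5),crop(T,350,190,80,70,5)])
b=np.hstack([crop(S,265,145,80,60,5),crop(S,90,210,80,60,5)])
cv2.imwrite("pics/crop1.png",np.vstack([a[:300],b])[:600])
for n,u,v,z in(("cap",213,198.5,.079),("small",308.5,200,.066),("stud",388,226,.047)):
    print(n,onplane(T,(u,v),z))
# white mould contours / dark stand
g=T["pixels"].astype(int)
m=((g.min(2)>170)).astype(np.uint8)
for c in cv2.findContours(m,cv2.RETR_EXTERNAL,cv2.CHAIN_APPROX_NONE)[0]:
    if 300<cv2.contourArea(c)<3000:
        r=cv2.minAreaRect(c);print(r,onplane(T,r[0],.03))
m=((g.max(2)-g.min(2)<25)&(g.max(2)<150)&(g.max(2)>40)).astype(np.uint8)
for c in cv2.findContours(m,cv2.RETR_EXTERNAL,cv2.CHAIN_APPROX_NONE)[0]:
    if 100<cv2.contourArea(c)<3000:
        r=cv2.minAreaRect(c);print('d',r,onplane(T,r[0],.01))
E
```

```text
cap [0.58576069 0.24505269 0.079     ]
small [ 0.58290637 -0.01183732  0.066     ]
stud [ 0.51395921 -0.227401    0.047     ]
((212.59967041015625, 199.28114318847656), (33.40679931640625, 33.466453552246094), 17.354022979736328) [0.58980328 0.25243729 0.03      ]
((308.32843017578125, 199.98817443847656), (33.61539077758789, 33.69231033325195), 67.38013458251953) [ 0.58738757 -0.01472801  0.03      ]
((138.1522674560547, 188.36802673339844), (22.58531379699707, 34.34107971191406), 4.085616588592529) [0.62113544 0.46331704 0.03      ]
((264.1706237792969, 103.77476501464844), (10.86461353302002, 240.2970428466797), 87.41212463378906) [0.86713505 0.10797448 0.03      ]
d ((385.61798095703125, 226.2681121826172), (33.034385681152344, 31.42926788330078), 21.250505447387695) [ 0.51555489 -0.23089898  0.01      ]
d ((137.60772705078125, 186.45303344726562), (37.63212585449219, 44.359657287597656), 3.012787342071533) [0.62972618 0.47122581 0.01      ]
d ((346.6778869628906, 149.96206665039062), (21.8435115814209, 11.410789489746094), 27.7585391998291) [ 0.73447684 -0.12880847  0.01      ]
```

View pics/crop1.png

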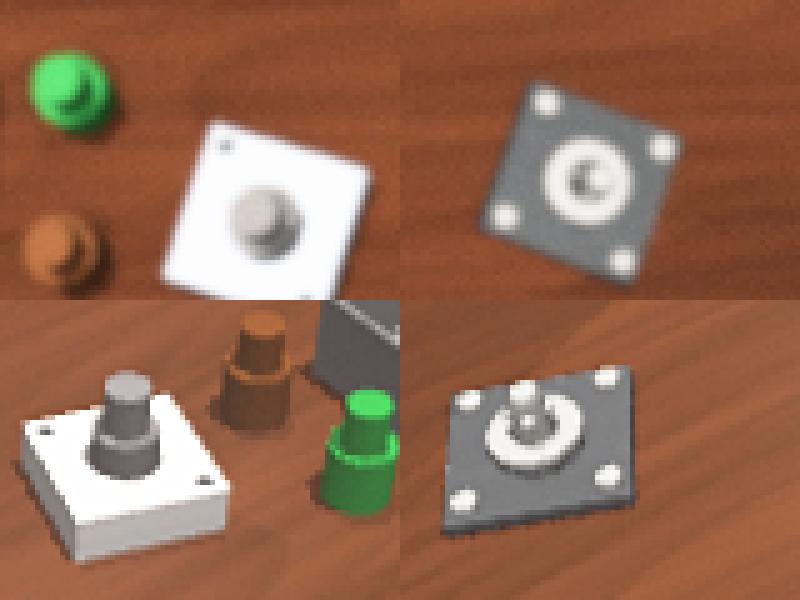

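```bash
python3 - <<'E'
from h import *
from rig import get_obs
from scipy.spatial.transform import Rotation as Ro
T=pickle.load(open("top0.pkl","rb"));S=pickle.load(open("scene0.pkl","rb"))
M=Ro.from_quat(get_obs()["tool_rot"]).as_matrix();print(M.round(2))
tp=(211.3,197.5); sp=(265+127/5,145+(385-300)/5)
print("cap boss top",onplane(T,tp,.079),onplane(S,sp,.079),tri([T,S],[tp,sp]))
print("mould",onplane(T,(212.6,199.28),.03))
tc=[(350+(x-400)/5,190+y/5) for x,y in((545,102),(663,147),(505,217),(623,262))]
sc=[(90+(x-400)/5,210+(y-300)/5) for x,y in((468,400),(606,377),(462,500),(607,476))]
print("screws top",np.mean([onplane(T,p,.011) for p in tc],0),"scene",np.mean([onplane(S,p,.011) for p in sc],0))
print("collar", onplane(T,(350+188/5,190+182/5),.02),onplane(S,(90+134/5,210+130/5),.02))
for X in ([.585,.247,.079],[.514,-.229,.047]): print(proj(T,X),proj(S,X))
E
```

```text
[[-0.97 -0.    0.23]
 [-0.23  0.   -0.97]
 [-0.   -1.   -0.  ]]
cap boss top [0.58847442 0.24967391 0.079     ] [0.59125153 0.25379172 0.079     ] [0.58990037 0.25181292 0.07851838]
mould [0.5898065  0.25243642 0.03      ]
screws top [ 0.51526787 -0.23387301  0.011     ] scene [ 0.51692849 -0.23071056  0.011     ]
collar [ 0.51456178 -0.23365523  0.02      ] [ 0.52090058 -0.23123847  0.02      ]
[212.2714894  198.78243918] [287.05166359 161.73713773]
[388.59319095 225.9847485 ] [114.16409259 226.3480992 ]
```

Emit:
arm_command:
  plan:
    - [[1.5,1.3,0],0]
    - [[3,2.6,0],0]
    - [[4.5,4,0],0]
    - [[6,5.4,0],0]
    - [[7.5,6.8,0],0]
  fingers: 1

```text
time: 0.65
position: [0.3293, -0.4393, 0.2223]
tool_rot: [-0.082, 0.703, -0.702, 0.082]
ft_force: [0.6, 0.2, 0.3]
grip_width: 0.0871
```

Emit:
arm_command:
  plan:
    - [[1.2,1.6,0],0]
    - [[2.4,3.2,0],0]
    - [[3.6,4.8,0],0]
    - [[4.6,6.4,0],0]
    - [[5.5,8.1,0],0]

```text
time: 1.15
position: [0.4669, -0.2368, 0.2225]
tool_rot: [0.082, -0.702, 0.702, -0.082]
ft_force: [0.9, -0.1, 0.2]
grip_width: 0.0867
```

```bash
python3 - <<'E'
from h import *
from rig import *
c=camera("wrist");o=get_obs();print(o["position"]);pickle.dump(c,open("w1.pkl","wb"));cv2.imwrite("pics/w1.png",c["pixels"][:,:,::-1])
print(proj(c,o["position"]), proj(c,[.516,-.232,.047]))
E
```

```text
[ 0.46861192 -0.22938782  0.22232274]
[245.41367315 225.81406504] [262.03085518 132.48004921]
```

View pics/w1.png

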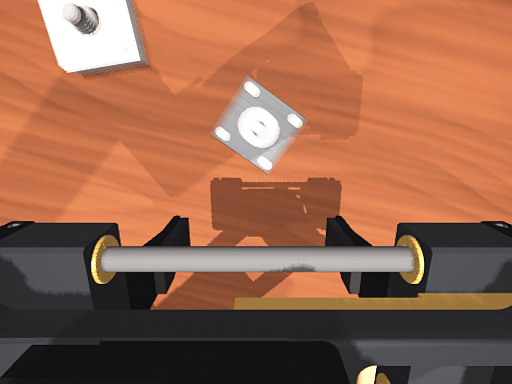

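Emit:
arm_command:
  plan:
    - [[0.3,1.7,0],0]
    - [[0.6,3.5,0],0]
    - [[0.9,5.4,0],0]
    - [[1.2,7.3,0],0]
    - [[1.5,9.2,0],0]

```text
time: 1.7
position: [0.5031, -0.0068, 0.2225]
tool_rot: [-0.082, 0.702, -0.702, 0.082]
ft_force: [0.6, -0.0, 0.7]
grip_width: 0.0872
```

Emit:
arm_command:
  plan:
    - [[0.3,1.9,0],0]
    - [[0.6,3.8,0],0]
    - [[0.9,5.7,0],0]
    - [[1.2,7.6,0],0]
    - [[1.5,9.3,0],0]

```text
time: 2.2
position: [0.5406, 0.2262, 0.2224]
tool_rot: [0.082, -0.702, 0.702, -0.082]
ft_force: [1.0, -0.0, -0.4]
grip_width: 0.087
```

Emit:
arm_command:
  plan:
    - [[0,0.5,0],0]
    - [[0,0.5,0],0]
    - [[0,0.5,0],0]

```text
time: 2.5
position: [0.5402, 0.2355, 0.2221]
tool_rot: [0.082, -0.702, 0.703, -0.081]
ft_force: [0.2, -0.7, -0.3]
grip_width: 0.0868
```

```bash
python3 - <<'E'
from h import *
from rig import *
c=camera("wrist");o=get_obs();print(o["position"]);pickle.dump(c,open("w2.pkl","wb"));cv2.imwrite("pics/w2.png",c["pixels"][:,:,::-1])
print(proj(c,[.590,.252,.079]),proj(c,[.590,.252,.03]),-c["R"].T@c["t"])
E
```

```text
[0.5403393  0.23500041 0.22223184]
[252.20668269 131.38401507] [252.86564047 128.47416335] [0.61315252 0.2519811  0.38548295]
```

View pics/w2.png

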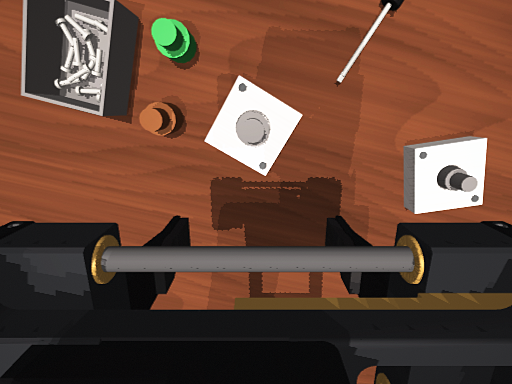

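```bash
python3 - <<'E'
from h import *
c=pickle.load(open("w2.pkl","rb"));g=c["pixels"].astype(int)
cv2.imwrite("pics/w2c.png",cv2.resize(c["pixels"][70:180,200:310,::-1],None,fx=5,fy=5,interpolation=cv2.INTER_NEAREST))
m=(g.min(2)>190).astype(np.uint8)
cs=[k for k in cv2.findContours(m,cv2.RETR_EXTERNAL,cv2.CHAIN_APPROX_NONE)[0] if cv2.contourArea(k)>2000]
for k in cs:
    r=cv2.minAreaRect(k);print(r,[onplane(c,p,.03).round(4).tolist() for p in cv2.boxPoints(r)],onplane(c,r[0],.03))
print(g[127,235:275].tolist())
E
```

```text
((450.5, 175.5), (65.2976303100586, 80.68345642089844), 82.05652618408203) [[0.6101, 0.0544, 0.03], [0.6467, -0.0393, 0.03], [0.5695, -0.0903, 0.03], [0.5295, 0.0093, 0.03]] [ 0.59036927 -0.01595375  0.03      ]
((251.66175842285156, 125.89706420898438), (74.77338409423828, 73.91588592529297), 30.963756561279297) [[0.5628, 0.314, 0.03], [0.6473, 0.2827, 0.03], [0.622, 0.1958, 0.03], [0.5325, 0.2227, 0.03]] [0.59274722 0.25418606 0.03      ]
[[239, 233, 227], [173, 164, 158], [186, 177, 172], [188, 179, 174], [188, 180, 174], [189, 180, 174], [188, 179, 173], [188, 180, 174], [189, 180, 174], [188, 179, 174], [189, 180, 175], [188, 180, 174], [188, 180, 174], [188, 180, 175], [187, 179, 174], [188, 180, 175], [187, 180, 174], [187, 179, 173], [188, 180, 174], [188, 180, 175], [187, 178, 175], [187, 178, 173], [188, 178, 175], [187, 178, 174], [187, 177, 174], [187, 178, 174], [188, 179, 174], [188, 179, 175], [187, 178, 174], [184, 175, 172], [188, 179, 175], [188, 179, 175], [187, 178, 173], [180, 171, 165], [179, 168, 163], [245, 238, 234], [255, 255, 255], [254, 254, 252], [254, 253, 252], [254, 253, 252]]
```

View pics/w2c.png

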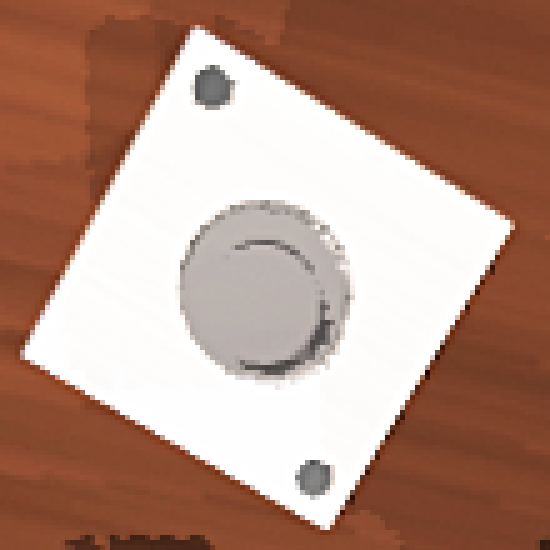

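Emit:
arm_command:
  plan:
    - [[1.0,0.3,0],0]
    - [[2.0,0.66,0],0]
    - [[2.0,0.66,-1.5],0]
    - [[2.0,0.66,-3.2],0]
    - [[2.0,0.66,-4.9],0]

```text
time: 3.05
position: [0.5916, 0.2507, 0.0995]
tool_rot: [0.08, -0.702, 0.703, -0.081]
ft_force: [0.5, -0.5, -0.3]
grip_width: 0.087
```

Emit:
arm_command:
  plan:
    - [[0,0,0],0]
    - [[0,0,0],0]

```text
time: 3.25
position: [0.5908, 0.2515, 0.1]
tool_rot: [0.082, -0.702, 0.703, -0.08]
ft_force: [-0.2, -0.4, 0.8]
grip_width: 0.0868
```

```bash
python3 - <<'E'
from h import *
from rig import *
for n in("wrist","scene"):
    c=camera(n);pickle.dump(c,open(n+"3.pkl","wb"));cv2.imwrite(f"pics/{n}3.png",c["pixels"][:,:,::-1])
    if n=="scene":cv2.imwrite("pics/scene3c.png",cv2.resize(c["pixels"][80:220,200:370,::-1],None,fx=4,fy=4,interpolation=cv2.INTER_NEAREST))
print(get_obs()["position"],get_obs()["ft_force"])
E
```

```text
[0.59292508 0.25266623 0.10274178] [0.49028323 1.23129179 0.40864785]
```

View pics/wrist3.png

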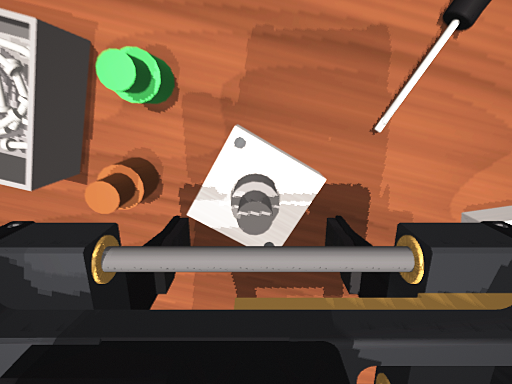

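View pics/scene3c.png

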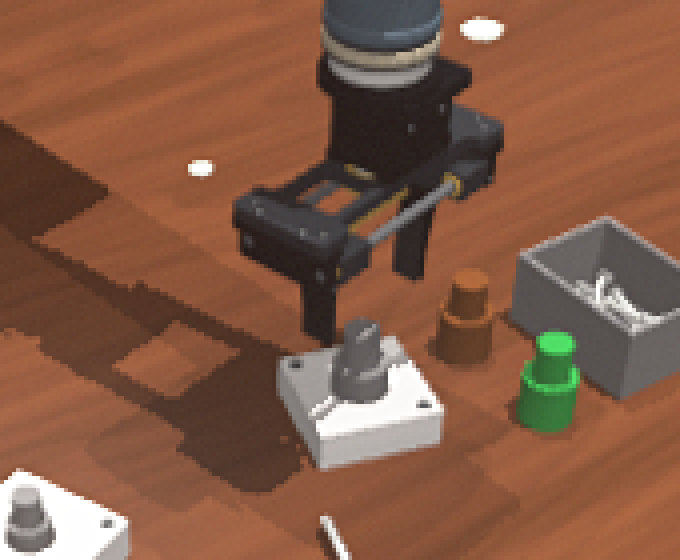

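Emit:
arm_command:
  plan:
    - [[0,0,-0.9],0]
    - [[0,0,-1.75],0]
    - [[0,0,-1.75],0]

```text
time: 3.65
position: [0.5905, 0.2528, 0.0567]
tool_rot: [0.082, -0.702, 0.702, -0.081]
ft_force: [-0.2, 0.2, 0.4]
grip_width: 0.0873
```

Emit:
arm_command:
  plan:
    - [[0,0,0],0]
    - [[0,0,0],0]
    - [[0,0,0],0]
    - [[0,0,0],0]
    - [[0,0,0],0]
  fingers: -1
  force: 8

```text
time: 4.15
position: [0.5911, 0.2532, 0.0569]
tool_rot: [-0.081, 0.702, -0.702, 0.082]
ft_force: [-0.4, 0.4, 0.2]
grip_width: 0.0549
```

Emit:
arm_command:
  plan:
    - [[0,0,0],0]
    - [[0,0,0],0]
    - [[0,0,0],0]
    - [[0,0,0],0]
    - [[0,0,0],0]

```text
time: 4.65
position: [0.5907, 0.2531, 0.0562]
tool_rot: [0.082, -0.702, 0.702, -0.082]
ft_force: [0.5, -0.2, 0.3]
grip_width: 0.0258
```

Emit:
arm_command:
  plan:
    - [[0,0,0],0]
    - [[0,0,0],0]
    - [[0,0,0],0]
  force: 45

```text
time: 4.95
position: [0.5907, 0.2531, 0.0562]
tool_rot: [0.082, -0.702, 0.702, -0.082]
ft_force: [0.1, -0.0, -0.9]
grip_width: 0.0251
```

```bash
python3 - <<'E'
from h import *
from rig import *
o=get_obs();print(o["position"],o["ft_force"],o["moment"],o["grip_width"])
c=camera("scene");cv2.imwrite("pics/s4c.png",cv2.resize(c["pixels"][80:220,200:370,::-1],None,fx=4,fy=4,interpolation=cv2.INTER_NEAREST))
E
```

```text
[0.59066221 0.2530761  0.05620343] [ 0.09004051 -0.00747198 -0.89295589] [-0.02190911  0.02552431  0.05221388] 0.025077481164917384
```

View pics/s4c.png

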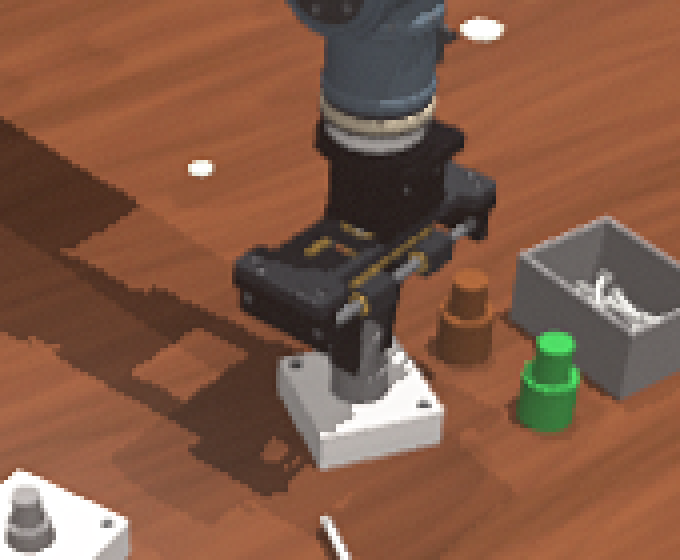

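Emit:
arm_command:
  plan:
    - [[0,0,0.4],0]
    - [[0,0,0.9],0]
    - [[0,0,1.8],0]
    - [[0,0,3.2],0]
    - [[0,0,5.0],0]

```text
time: 5.5
position: [0.5894, 0.2527, 0.1819]
tool_rot: [0.083, -0.702, 0.703, -0.08]
ft_force: [0.8, 1.0, -0.7]
grip_width: 0.025
```

Emit:
arm_command:
  plan:
    - [[0,0,0],0]
    - [[0,0,0],0]

```text
time: 5.7
position: [0.5917, 0.2534, 0.1841]
tool_rot: [-0.08, 0.703, -0.702, 0.083]
ft_force: [-1.0, -1.0, -0.6]
grip_width: 0.0249
```

```bash
python3 - <<'E'
from h import *
from rig import *
o=get_obs();print(o["position"],o["ft_force"],o["moment"],o["grip_width"])
c=camera("scene");cv2.imwrite("pics/s5c.png",cv2.resize(c["pixels"][60:200,200:370,::-1],None,fx=4,fy=4,interpolation=cv2.INTER_NEAREST))
c=camera("wrist");cv2.imwrite("pics/w5.png",c["pixels"][:,:,::-1]);pickle.dump(c,open("w5.pkl","wb"))
E
```

```text
[0.59170446 0.25336523 0.18413942] [-1.01971217 -0.99613771 -0.57687263] [-0.05274036  0.01876614  0.00023905] 0.024882292253482888
```

View pics/s5c.png

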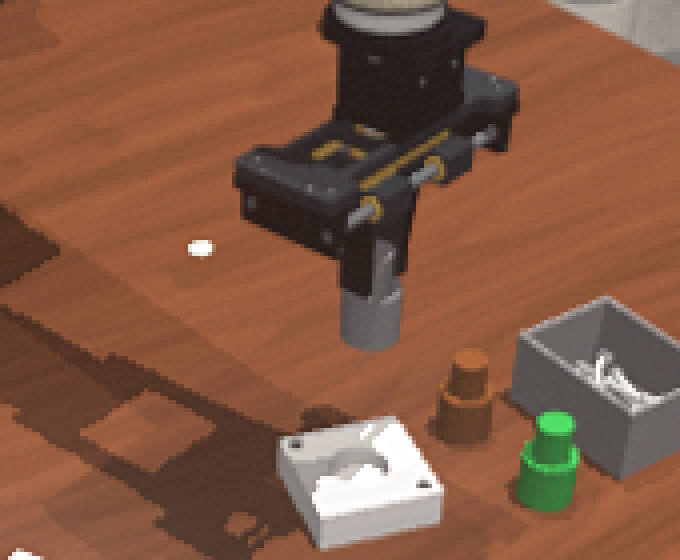

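View pics/w5.png

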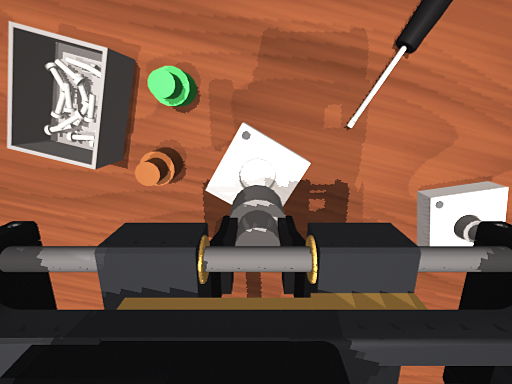

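Emit:
arm_command:
  plan:
    - [[-0.3,-1.3,0.3],0]
    - [[-0.8,-3.0,0.6],0]
    - [[-1.3,-4.8,0.6],0]
    - [[-1.8,-6.6,0.6],0]
    - [[-2.3,-8.5,0.6],0]

```text
time: 6.3
position: [0.5314, 0.0395, 0.1949]
tool_rot: [-0.083, 0.703, -0.702, 0.081]
ft_force: [0.4, -1.1, 0.2]
grip_width: 0.0251
```

Emit:
arm_command:
  plan:
    - [[-0.5,-1.9,0],0]
    - [[-1.0,-3.8,0],0]
    - [[-1.5,-5.7,0],0]
    - [[-2.0,-7.6,0],0]
    - [[-2.5,-9.3,0],0]

```text
time: 6.8
position: [0.4691, -0.1935, 0.195]
tool_rot: [-0.082, 0.703, -0.702, 0.081]
ft_force: [0.5, -0.4, -1.3]
grip_width: 0.0248
```

Emit:
arm_command:
  plan:
    - [[-0.4,-1.4,0],0]
    - [[-0.4,-1.6,0],0]
    - [[-0.4,-1.6,0],0]
    - [[-0.4,-1.6,0],0]
    - [[-0.4,-1.6,0],0]

```text
time: 7.3
position: [0.4606, -0.2301, 0.1958]
tool_rot: [-0.083, 0.703, -0.702, 0.082]
ft_force: [0.5, 0.7, -0.5]
grip_width: 0.0253
```

```bash
python3 - <<'E'
from h import *
from rig import *
c=camera("wrist");o=get_obs();print(o["position"]);pickle.dump(c,open("w6.pkl","wb"));cv2.imwrite("pics/w6.png",c["pixels"][:,:,::-1])
cv2.imwrite("pics/w6c.png",cv2.resize(c["pixels"][70:220,190:330,::-1],None,fx=4,fy=4,interpolation=cv2.INTER_NEAREST))
c5=pickle.load(open("w5.pkl","rb"))
cv2.imwrite("pics/w5c.png",cv2.resize(c5["pixels"][110:260,190:330,::-1],None,fx=4,fy=4,interpolation=cv2.INTER_NEAREST))
E
```

```text
[ 0.46080116 -0.23019173  0.19598135]
```

View pics/w6.png

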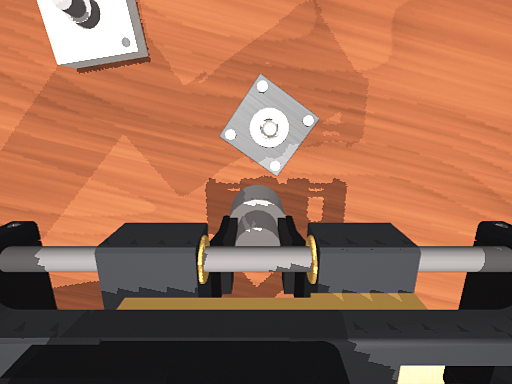

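View pics/w6c.png

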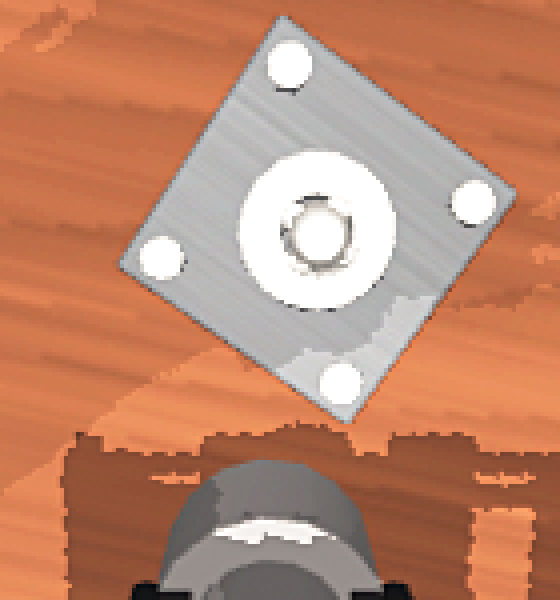

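View pics/w5c.png

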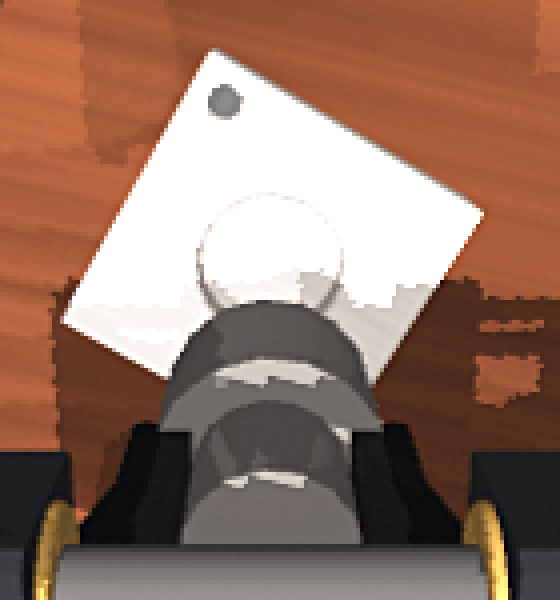

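```bash
python3 - <<'E'
from h import *
c=pickle.load(open("w6.pkl","rb"));P=lambda x,y:(190+x/4,70+y/4)
print("collar",onplane(c,P(317,231),.02),"stud",onplane(c,P(320,234),.047))
print("screws",np.mean([onplane(c,P(*p),.011) for p in((289,64),(473,202),(161,258),(341,383))],0))
R=c["R"];up=-R[1];print("cam down",R[2],"up",up)
u=up.copy();u[2]=0;u/=np.linalg.norm(u)
z=.196
for n,p,zz in(("rim",P(268,460),z-.042),("shoulder",P(270,520),z-.005)):
    X=onplane(c,p,zz);print(n,X-u*.020,"rel TCP",(X-u*.02-[.4608,-.2302,.196]))
print(u)
E
```

```text
collar [ 0.51688151 -0.23199086  0.02      ] stud [ 0.51761103 -0.23155498  0.047     ]
screws [ 0.5166832 -0.2320767  0.011    ]
cam down [-0.26578254 -0.06095673 -0.9621039 ] up [ 0.9361131   0.22212628 -0.27267596]
rim [ 0.45997242 -0.23071424  0.154     ] rel TCP [-0.00082758 -0.00051424 -0.042     ]
shoulder [ 0.46010961 -0.23111761  0.191     ] rel TCP [-0.00069039 -0.00091761 -0.005     ]
[0.9729834  0.23087508 0.        ]
```

Emit:
arm_command:
  plan:
    - [[1.2,0,0],0]
    - [[2.28,-0.04,0],0]
    - [[2.28,-0.04,-1.6],0]
    - [[2.28,-0.04,-3.2],0]
    - [[2.28,-0.04,-3.9],0]

```text
time: 7.85
position: [0.5163, -0.23, 0.0957]
tool_rot: [-0.084, 0.704, -0.701, 0.081]
ft_force: [-0.4, -0.2, -0.5]
grip_width: 0.0248
```

Emit:
arm_command:
  plan:
    - [[0,0,0],0]
    - [[0,0,0],0]
    - [[0,0,0],0]

```text
time: 8.15
position: [0.519, -0.2332, 0.1003]
tool_rot: [0.081, -0.702, 0.703, -0.083]
ft_force: [-0.5, 0.4, -0.4]
grip_width: 0.0253
```

```bash
python3 - <<'E'
from h import *
from rig import *
o=get_obs();print(o["position"],o["ft_force"])
c=camera("scene");s=camera("top");print(get_obs()["position"])
a=cv2.resize(c["pixels"][170:270,60:160,::-1],None,fx=4,fy=4,interpolation=cv2.INTER_NEAREST)
b=cv2.resize(s["pixels"][180:280,340:440,::-1],None,fx=4,fy=4,interpolation=cv2.INTER_NEAREST)
w=camera("wrist");w=cv2.resize(w["pixels"][150:250,200:300,::-1],None,fx=4,fy=4,interpolation=cv2.INTER_NEAREST)
cv2.imwrite("pics/s7.png",np.hstack([a,w]))
E
```

```text
[ 0.51899127 -0.23315727  0.10027965] [-0.46860546  0.36457227 -0.3843489 ]
[ 0.51879665 -0.23336081  0.10041591]
```

View pics/s7.png

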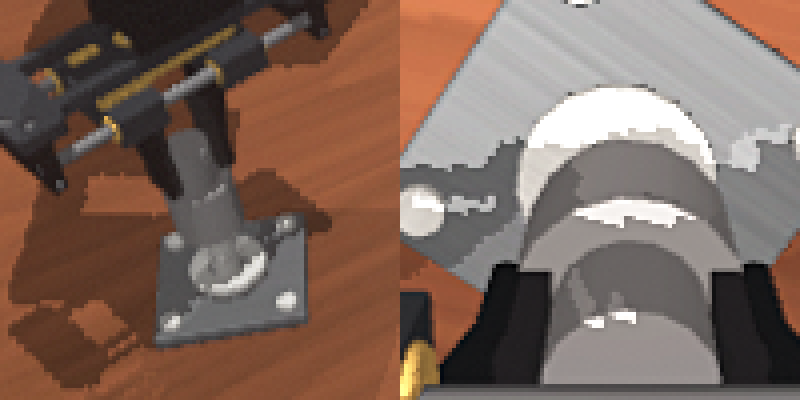

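Emit:
arm_command:
  plan:
    - [[-0.04,0.09,0],0]
    - [[-0.04,0.09,-0.2],0]
    - [[-0.04,0.09,-0.2],0]

```text
time: 8.6
position: [0.5163, -0.2303, 0.0934]
tool_rot: [-0.082, 0.703, -0.702, 0.081]
ft_force: [-0.5, 0.0, -0.8]
grip_width: 0.0256
```

```bash
python3 - <<'E'
from h import *
from rig import *
w=camera("wrist");o=get_obs();print(o["position"],o["ft_force"]);pickle.dump(w,open("w8.pkl","wb"));w=cv2.resize(w["pixels"][150:260,200:310,::-1],None,fx=5,fy=5,interpolation=cv2.INTER_NEAREST)
cv2.imwrite("pics/w8.png",w)
E
```

```text
[ 0.51641543 -0.23047397  0.09347596] [ 0.32884692  0.36920667 -0.10176053]
```

View pics/w8.png

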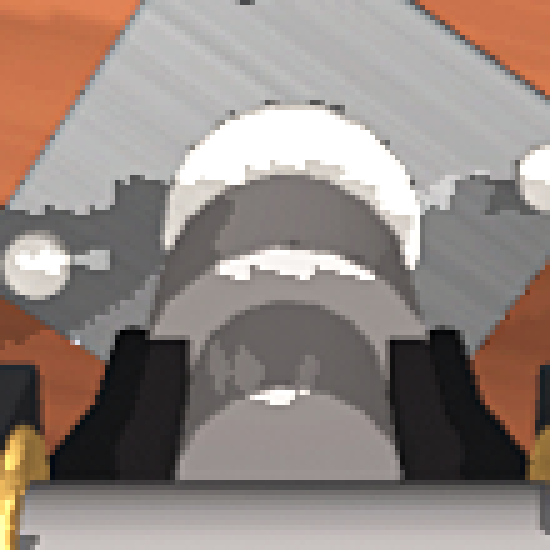

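Emit:
arm_command:
  plan:
    - [[0.05,-0.035,0],0]
    - [[0.05,-0.035,-0.2],0]
    - [[0.05,-0.035,-0.4],0]
    - [[0.05,-0.035,-0.52],0]
    - [[0.05,-0.035,-0.52],0]
  force: 55

```text
time: 9.15
position: [0.5175, -0.2312, 0.08]
tool_rot: [-0.082, 0.703, -0.702, 0.081]
ft_force: [-0.4, 0.4, -1.7]
grip_width: 0.0249
```

Emit:
arm_command:
  plan:
    - [[0,0,0],0]
    - [[0,0,0],0]

```text
time: 9.35
position: [0.5181, -0.2316, 0.0809]
tool_rot: [0.082, -0.702, 0.702, -0.082]
ft_force: [1.1, -0.4, -0.6]
grip_width: 0.0247
```

Emit:
arm_command:
  plan:
    - [[0,0,-0.08],0]
    - [[0,0,-0.16],0]
    - [[0,0,-0.24],0]
    - [[0,0,-0.24],0]
    - [[0,0,-0.24],0]

```text
time: 9.85
position: [0.5175, -0.2312, 0.0746]
tool_rot: [-0.082, 0.703, -0.702, 0.081]
ft_force: [-0.7, -0.1, 0.3]
grip_width: 0.0249
```

Emit:
arm_command:
  plan:
    - [[0,0,-0.06],0]
    - [[0,0,-0.12],0]
    - [[0,0,-0.12],0]

```text
time: 10.15
position: [0.5178, -0.2313, 0.0729]
tool_rot: [-0.082, 0.702, -0.702, 0.082]
ft_force: [-2.7, 0.9, 7.4]
grip_width: 0.0251
```

Emit:
arm_command:
  plan:
    - [[-0.02,0,-0.06],0]
    - [[-0.02,0,-0.12],0]
    - [[-0.02,0,-0.12],0]

```text
time: 10.45
position: [0.5175, -0.2313, 0.0697]
tool_rot: [-0.082, 0.702, -0.702, 0.082]
ft_force: [-1.4, 1.2, 2.9]
grip_width: 0.0252
```

Emit:
arm_command:
  plan:
    - [[0,0,-0.06],0]
    - [[0,0,-0.12],0]
    - [[0,0,-0.12],0]

```text
time: 10.75
position: [0.5173, -0.2312, 0.0648]
tool_rot: [-0.082, 0.703, -0.702, 0.082]
ft_force: [1.4, 0.3, -9.7]
grip_width: 0.0253
```

Emit:
arm_command:
  plan:
    - [[0,0,-0.08],0]
    - [[0,0,-0.12],0]
    - [[0,0,-0.12],0]

```text
time: 11.05
position: [0.5178, -0.2319, 0.0627]
tool_rot: [0.082, -0.702, 0.703, -0.082]
ft_force: [0.7, -0.5, -2.5]
grip_width: 0.0248
```

Emit:
arm_command:
  plan:
    - [[0,0,-0.06],0]
    - [[0,0,-0.1],0]
    - [[0,0,-0.1],0]

```text
time: 11.35
position: [0.518, -0.2319, 0.061]
tool_rot: [0.081, -0.702, 0.703, -0.082]
ft_force: [-0.7, 1.2, 4.7]
grip_width: 0.025
```

Collar touched (4.7 N). Continue down.

Emit:
arm_command:
  plan:
    - [[0,0,-0.06],0]
    - [[0,0,-0.1],0]
    - [[0,0,-0.1],0]

```text
time: 11.65
position: [0.518, -0.2319, 0.059]
tool_rot: [0.081, -0.702, 0.703, -0.082]
ft_force: [-1.6, 1.2, 7.6]
grip_width: 0.0248
```

Emit:
arm_command:
  plan:
    - [[0,0,-0.05],0]
    - [[0,0,-0.08],0]
    - [[0,0,-0.08],0]

```text
time: 11.95
position: [0.5181, -0.2319, 0.058]
tool_rot: [0.081, -0.702, 0.703, -0.082]
ft_force: [-2.8, 2.0, 14.7]
grip_width: 0.025
```

Emit:
arm_command:
  plan:
    - [[0,0,-0.03],0]
    - [[0,0,-0.03],0]
    - [[0,0,-0.03],0]

```text
time: 12.25
position: [0.5182, -0.2319, 0.0579]
tool_rot: [0.081, -0.702, 0.703, -0.083]
ft_force: [-2.7, 2.4, 18.7]
grip_width: 0.0252
```

Emit:
arm_command:
  plan:
    - [[0,0,-0.04],0]
    - [[0,0,-0.04],0]
    - [[0,0,-0.04],0]

```text
time: 12.55
position: [0.5182, -0.2319, 0.0578]
tool_rot: [0.081, -0.702, 0.703, -0.083]
ft_force: [-4.3, 2.7, 25.2]
grip_width: 0.0248
```

Emit:
arm_command:
  plan:
    - [[0,0,0],0]
    - [[0,0,0],0]
    - [[0,0,0],0]
    - [[0,0,0],0]
    - [[0,0,0],0]

```text
time: 13.05
position: [0.5183, -0.2319, 0.0579]
tool_rot: [0.081, -0.702, 0.703, -0.083]
ft_force: [-4.0, 3.3, 24.7]
grip_width: 0.0245
```

```bash
python3 - <<'E'
from h import *
from rig import *
c=camera("scene");s=camera("top");w=camera("wrist");o=get_obs();print(o["time"],o["position"],o["ft_force"],o["grip_width"])
a=cv2.resize(c["pixels"][170:270,60:160,::-1],None,fx=4,fy=4,interpolation=cv2.INTER_NEAREST)
w=cv2.resize(w["pixels"][150:250,200:300,::-1],None,fx=4,fy=4,interpolation=cv2.INTER_NEAREST)
cv2.imwrite("pics/f.png",np.hstack([a,w]));cv2.imwrite("pics/ft.png",s["pixels"][:,:,::-1])
E
```

```text
13.2 [ 0.51826938 -0.23189744  0.05789579] [-4.45222313  3.37831693 24.22500161] 0.024935219926565777
```

View pics/f.png

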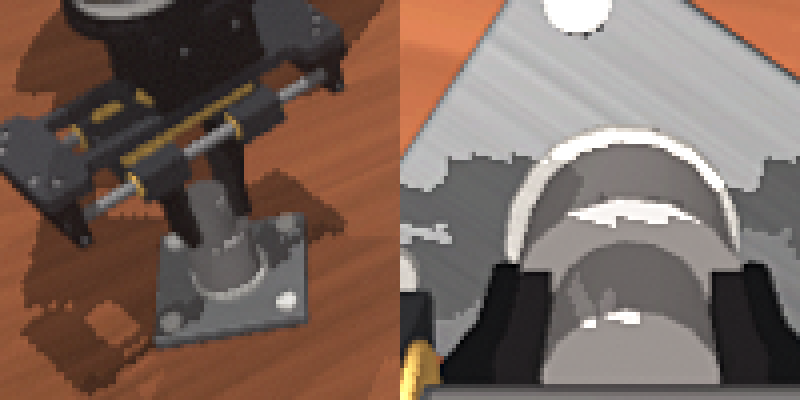

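View pics/ft.png

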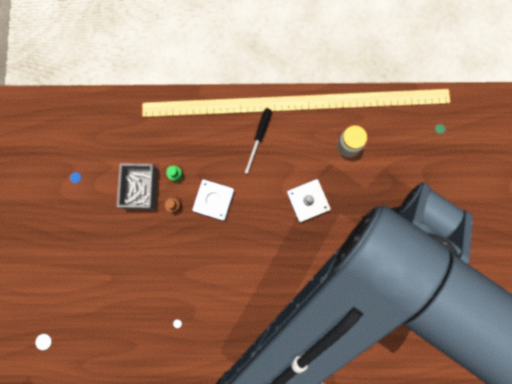

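```bash
python3 -c "
from rig import *
print(hand_in());o=get_obs();print(o['time'],o['position'],o['ft_force'])"
```

```text
the job is handed in; nothing more can be done
None
the job is handed in; nothing more can be done
```

I lifted the larger grey cap out of its mould, pressed it onto the stud until it snapped over the balls, and pressed the collar down. I handed the job in at 13.2 s with the hand still gripping and pressing.

- **Snap:** the force rose to 7.4 N at ball contact, then dropped and the cap jumped down.
- **Collar:** it was touched at about 5 N and pushed until a hard stop at about 15 N. I then held about 24 N downward, with the tool height steady. The rim worked out at about 15.9 mm above the stand's origin; fully pressed is 16 mm.
- **Last pictures:** the wrist and scene views show the cap upright and seated on the collar. The top view shows the smaller cap, jar, screwdriver, bin and the brown and green look-alikes where they were.
- **Minor disagreements:** position readings wandered by 2 to 3 mm until the arm settled, so I corrected the alignment twice from wrist pictures. A sideways force of about 5.5 N remained at the end. The collar has no reading of its own, so "fully down" is judged from the height, the force and the picture.

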